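# Set the infeed guide roll of a bar straightener with a step gauge

### The arm

A 6-joint arm with a two-finger parallel gripper is mounted at the origin on the work surface. World frame = base frame: x ahead of the robot, y to its left, z up, the work surface at z = 0. Lengths are in mm, angles in rad, forces in N, time in s.
With the tool pointing down it reaches from about 350 to 975 mm from the base axis. Payload 4.9 kg.
Tool frame: the origin (TCP) lies between the finger pads; the fingertips stand 25 mm ahead of it and the grasp point (between the pads) lies 6 mm ahead of it; z points along the fingers, y is the line along which they close (so a half turn about z gives the same grasp; the last joint's range is limited). The gripper opens to 85 mm and grips with 20 to 120 N. Pads are 22 mm wide; open, the fingers measure 114 mm over their backs; the gripper's body (76 mm by 85 mm) begins 54 mm behind the grasp point. The pads swing forward as they close: fully open they stand 13 mm farther back than shut.
Start: joints at [1.219, 0.053, 1.613, -0, 1.476, -0.119], TCP at [144.18, 608.123, 256.304] pointing down, gripper open.
Joint ranges: [-3.01, 3.01], [-1.01, 2.22], [0.06, 2.58], [-1.02, 4.17], [0.09, 2.62], [-3.14, 3.14]. Speed limits (rad/s): [2.57, 2.57, 3.14, 3.14, 3.14, 3.14].

### API

Orientations are given as [roll, pitch, yaw] about the fixed x, y, z axes, in that order (R = Rz(yaw) Ry(pitch) Rx(roll)).
In Python, from plant import monitor, vision, ticket gives the robot as it stands. The module is installed in compiled form; this text tells all that it offers.
- The arm moves only by the tool play_rows, never from a script. Its argument "increments" is a list of rows, each an object with "dp": the shift along the tool's x, y, z in shares of 600 mm (1.0 is 600 mm), a list of three; "delta_rot": the turn, a rotation vector about the tool's x, y, z in normalised numbers (1 is 90 degrees), a list of three. In form: [{"dp": [x, y, z], "delta_rot": [wx, wy, wz]}, ...]. A call has exactly 10 rows; each row is the pose to reach, as a shift and turn from the pose commanded when the call began, along the tool's axes at that moment; what a row does not reach only later rows make up. A row lasts 1/8 s, in which the tool goes at most 62.5 mm and 10.7 degrees, less where a joint would pass 70% of its speed; a pose out of reach is approached as far as the arm can. A call with a gripper value outside its range is refused whole. "grip" is the finger opening in mm, from 0 to 85.4, set as the call begins (left out, the last holds). The fingers move at their own pace and stop on an object; the grip force is fixed at half the most. Time passes only in rows, so rows that repeat a pose let the fingers close, or fill a call up. It gives the time, the measured TCP pose, the force, the opening and the grip force at its end, in the units of the state.
- monitor.state(): the state, without advancing time (a new reading comes with each control period).
- vision.snapshot(name): name is "side" or "top" or "wrist"; returns a dict with "frame" (420x560x3 uint8, blue, green, red), "fx", "fy", "cx", "cy" (pixels), "view" (4x4, takes a point from world to camera coordinates); the wrist camera has in their place "mount" (4x4, takes a point from camera to tool coordinates, whose origin is the TCP and whose axes are the flange's). Camera axes: x right, y down, z forward; pixel columns grow to the right and rows downward; lengths in mm; the calibration is good to about 2 mm. A picture is of the moment at which its call begins: read the wrist's pose just before it. There is no depth.
- ticket.job_done(): hands the job in; it is judged then, once.
The state is a dict: "clock": time; "joints": joint angles; "joint_vel": joint speeds; "joint_efforts": joint torques, N m; "tcp_pos": TCP position; "tcp_rot": TCP orientation; "ft_force": force on the tool from outside, world axes, zero at the start; "moment": the same for the moment, N m; "width": opening from 0.0 (shut) to 1.0 (fully open); "finger_force": force on a finger pad.
Only numpy, scipy, OpenCV 4.12 (cv2) and the standard library are available. Lean on these libraries where they do the work, as an engineer would, in place of code of your own. Each camera call takes 0.05 s, during which the arm holds its last target. There are 200 camera calls.

### The job

Set the infeed guide of the bar straightener for 12 mm bar: turn the brass hex head of the eccentric bolt on the sloping face until the thin blade of the orange-handled gauge slides through between the two guide rolls but its thicker step does not, and prove it by sliding the blade in from the open side, without forcing it, until the step stops against the rolls. Then draw the gauge out and lay it back in the grey tray, leaving the bolt as set and everything else on the bench where it is.

Things in the scene. Friction and masses are not known exactly. Their poses are not given: they have to be found in the camera images.
- gap (a point): Pass line of the infeed guide: middle of the correctly set gap, midway across the rolls' width, some 112 mm above the bench. Its axes are those of the machine's sloping face: x points up the slope (away from the robot, 30 degrees above level), y level along the face in the bar's direction of travel, z squarely out of the face (30 degrees from vertical, leaning to the robot)
- straightener: green bench bar straightener, bolted down; origin on the bench under the guide. In the axes of gap: its steel face lies at z = -25 mm and ends at the open infeed edge y = -35 mm (nothing beyond it); a yellow guard stands on the face from y = +80 mm, rising to z = +27 mm, with the bar's slot along y
- low_roll (a point): centre of the fixed (lower) guide roll. Both steel guide rolls have radius 20 mm, are 22 mm wide, parallel to gap's z, and spin freely. This one sits at x = -27 mm, y = 0, z = 0 from gap, so its upper side is at x = -7 mm
- roll_axis (a point): centre of the eccentric (upper) guide roll, carried by the bolt. The gap between the rolls is this point's x in the frame of gap, minus 13 mm
- eccentric (a joint): angle (rad, 0 to 3.2) of the eccentric bolt about its axis, parallel to gap's z, at x = 27, y = -8 mm from it; facing the head, growing is counter-clockwise. The upper roll's centre is offset 8 mm: up the slope (+x) at 0, to +y at pi/2, down the slope at pi. Gap in mm = 14 + 8 cos(angle). Starts too narrow, at 2.1 to 2.95. Stiff (0.25 N m), stays where left. The red line shows the offset
- bolt_head (a point): centre of the outer end of the brass hex head, on the bolt's axis; turns with the bolt, axes as gap when the angle is 0. Hexagon 30 mm across flats, 34.6 mm across corners, 20 mm high along z; below it a washer 34 mm in diameter, 3 mm thick, then the roll's end face. A pair of flats faces along its turned x axis (the red line), the others every 60 degrees
- gauge: loose steel step gauge, orange plastic handle, 146 mm long, about 0.16 kg. Origin on its underside; x runs to the tip, y across its thickness, z up as it lies. Handle x -73 to -3 mm, 18 mm thick, 18 mm high; step x -3 to 13, 16 mm thick, 16 mm high; blade x 13 to 73, 12 mm thick, 16 mm high, full-round nose; all centred on y = 0
- gauge_grip (a point): centre of the orange handle, 9 mm above the gauge's underside; axes as gauge
- gauge_tip (a point): end of the blade's round nose, 8 mm above the gauge's underside; axes as gauge. When the step meets the rolls of a well set gap, this point is about 50 to 55 mm past gap along y; a push of 5 to 6 N is enough to feel the stop, a hard push wedges the step between the rolls
- tray: grey steel tray, 200 mm (x) by 230 mm (y), fixed, 14 mm high, walls and floor 3 mm; origin under its centre. Both gauges lie in it side by side, about 72 mm apart
- gauge_big: bystander: the same kind of gauge with a blue handle and a 20 mm blade, loose in the tray; not for this job
- offcut: bystander: loose offcut of flat bar, 120 x 25 x 12 mm, origin under its centre
- screwdriver: bystander: loose screwdriver with a red handle, 200 mm long, along x
- tape: bystander: loose blue tape measure, 66 x 64 x 34 mm
- spray_can: bystander: loose spray can, 62 mm in diameter, 190 mm tall
- battery: bystander: loose black tool battery, 115 x 75 x 62 mm
- jar: bystander: loose white jar with an orange cap, 70 mm in diameter, 90 mm tall
Things that resemble listed ones, but are neither listed nor needed, are in the scene too. Leave any pink or purple look-alike of the gauge alone.

How it is judged (in metres and radians):
On the way:
1. with the gap set, the gauge's blade is slid through between the rolls (x of roll_axis in the frame of gap between 0.025 and 0.029 m and y of gauge_tip in the frame of gap above 0.04 m and y of gauge_grip in the frame of gap below -0.03 m and x of gauge_tip in the frame of gap between -0.01 and 0.01 m and z of gauge_tip in the frame of gap between -0.016 and 0.016 m and angle between the x axis of gauge and the y axis of gap, either way round below 0.15 rad), for 0.2 s.
At the end, for the whole second after the job is handed in: The gap between the guide rolls is between 12.0 and 16.0 mm, the orange gauge lies at rest in the tray (its origin inside the tray's walls, tip and handle less than 30 mm above the bench), released (x of roll_axis in the frame of gap between 0.025 and 0.029 m and x of gauge in the frame of tray between -0.095 and 0.095 m and y of gauge in the frame of tray between -0.11 and 0.11 m and height (world z) of each of gauge_tip, gauge_grip below 0.03 m and linear speed of gauge below 0.02 m/s); the robot touches nothing.
It fails at once if the gauge is forced or jammed: more than 120 N between gauge and machine (contact force between gauge and straightener above 120 N).
It fails at once if something else on the bench is shifted by more than 30 mm (distance of any of gauge_big, offcut, screwdriver, tape, spray_can, battery, jar from where it was at the start of the episode above 0.03 m).
It also fails if it takes over 59 s, if anything falls off the work surface, if the arm or the gripper's body presses on something with over 40 N, if the wrist force passes 120 N, or if a joint passes its speed limit or range.

## Working session

There is one attempt and no reset: what is moved stays moved. The work goes in short steps, Python scripts to look and compute and a tool call to move; the robot and the scene stay as the last step left them, time stands still between calls to the robot, and variables do not carry over. Pictures are saved under pics/ and viewed, at most 10 in all, crops included, and the job is handed in when it is done.

Besides the shell and the picture viewer there is one more tool, called after ">>>" by a JSON object that holds its "api" and its "payload". play_rows: Moves the arm, as the interface text tells. Its arguments: {"type":"object","properties":{"increments":{"type":"array"},"grip":{"type":"number"}},"required":["increments"]}

```bash
mkdir -p pics; python3 - <<'E'
from plant import monitor, vision
import cv2,pickle,numpy as np
s=monitor.state(); print({k:np.round(v,3).tolist() for k,v in s.items()})
d={}
for n in ["side","top","wrist"]:
    d[n]=vision.snapshot(n)
d['state']=s
pickle.dump(d,open('s0.pkl','wb'))
for n in ["side","top","wrist"]:
    print(n,{k:np.round(v,4).tolist() for k,v in d[n].items() if k!='frame'})
    cv2.imwrite(f'pics/{n}0.png',d[n]['frame'])
E
```

```text
{'clock': 0.0, 'joints': [1.219, 0.053, 1.614, 0.0, 1.476, -0.119], 'joint_vel': [-0.001, 0.0, -0.0, 0.001, -0.002, -0.001], 'joint_efforts': [-0.003, -39.37, -37.017, -0.0, 0.007, 0.0], 'tcp_pos': [143.988, 607.597, 255.069], 'tcp_rot': [-3.14, -0.0, 2.909], 'ft_force': [0.615, -0.301, -0.432], 'moment': [-0.041, 0.043, -0.003], 'finger_force': 0.0, 'width': 1.002}
side {'fx': 415.1247, 'fy': 415.1247, 'cx': 280.8801, 'cy': 201.8886, 'view': [[0.9106, -0.413, 0.0165, -462.4344], [-0.2967, -0.681, -0.6694, 230.3219], [0.2877, 0.6047, -0.7427, 1262.1712], [0.0, 0.0, 0.0, 1.0]]}
top {'fx': 475.2345, 'fy': 475.2345, 'cx': 273.9279, 'cy': 211.0988, 'view': [[0.0048, -0.9999, 0.0129, -11.8754], [-0.9947, -0.0061, -0.1027, 483.0989], [0.1028, -0.0123, -0.9946, 1480.3785], [0.0, 0.0, 0.0, 1.0]]}
wrist {'fx': 301.5802, 'fy': 301.5802, 'cx': 278.4743, 'cy': 209.9836, 'mount': [[-0.0001, -0.9546, -0.298, 76.3974], [1.0, -0.0003, 0.0006, 0.7671], [-0.0007, -0.298, 0.9546, -116.3521], [0.0, 0.0, 0.0, 1.0]]}
```

View pics/side0.png

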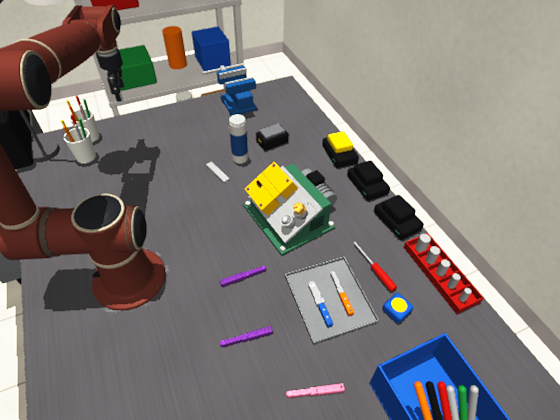

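View pics/top0.png

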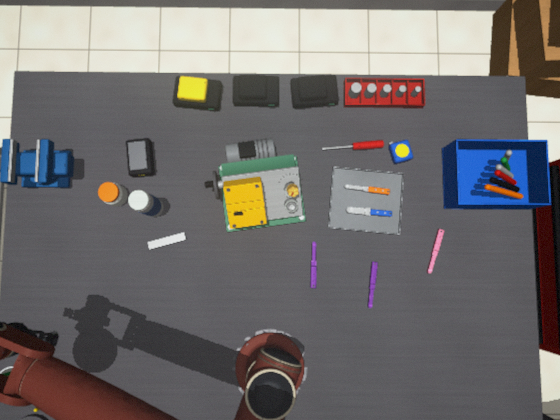

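Look-alikes in the top view: the orange gauge in the tray (368,189), the blue-handled gauge (370,211), purple strips (313,265) and (373,285), a pink strip (436,251), and an orange marker in the blue box (503,191). I choose (368,189) because it has an orange handle and lies in the grey tray. Next is one close crop to check it.

```bash
python3 - <<'E'
import cv2,pickle,numpy as np
d=pickle.load(open('s0.pkl','rb'))
t=d['top']['frame'];s=d['side']['frame']
def crop(im,x,y,w,h,k): return cv2.resize(im[y:y+h,x:x+w],None,fx=k,fy=k,interpolation=cv2.INTER_CUBIC)
a=crop(t,213,150,100,85,4) # 400x340
b=crop(t,325,160,85,80,4) # 340x320
c=crop(s,240,155,100,100,4)[:,:400]
o=np.zeros((600,800,3),np.uint8)
o[:340,:400]=a;o[:320,400:740]=b
c=crop(s,240,160,100,65,4);o[340:600,:400]=c
e=crop(s,290,260,85,65,4);o[340:600,400:740]=e
cv2.imwrite('pics/comp.png',o)
E
```

```text
(no output)
```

View pics/comp.png

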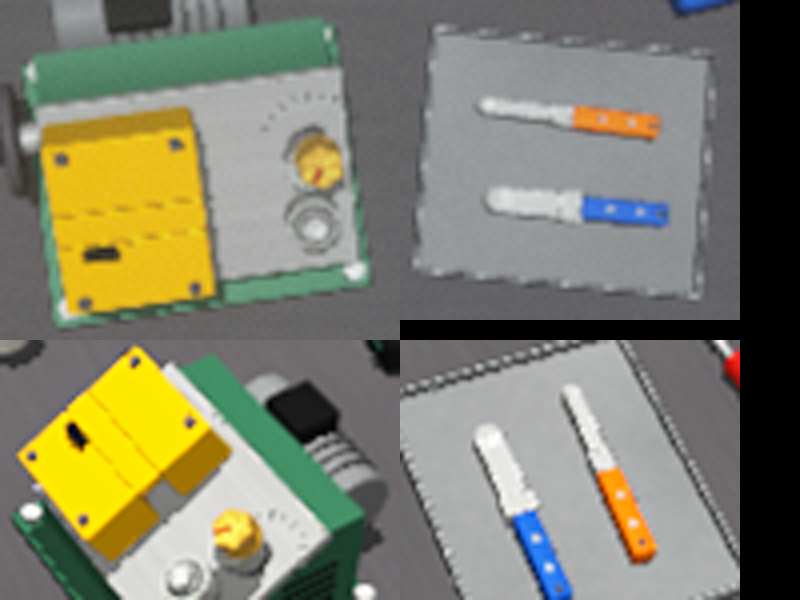

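The crop confirms the choice. The orange handle is at top px (382,191) with the tip at (344.5,186) in the tray, beside the blue gauge. The brass head is at top px (293,191) and side px (299,208), and the low roll is at top (292,206) and side (286,219).

```bash
cat > h.py <<'E'
import numpy as np, cv2, pickle
from scipy.spatial.transform import Rotation as Ro
def Rrpy(v): return Ro.from_euler('xyz',v).as_matrix()
def camT(s,state=None):
    """world->cam 4x4"""
    if 'view' in s: return np.array(s['view'])
    W=np.eye(4);W[:3,:3]=Rrpy(state['tcp_rot']);W[:3,3]=state['tcp_pos']
    return np.linalg.inv(W@np.array(s['mount']))
def proj(s,P,state=None):
    T=camT(s,state);P=np.atleast_2d(P);c=P@T[:3,:3].T+T[:3,3]
    return np.c_[s['fx']*c[:,0]/c[:,2]+s['cx'],s['fy']*c[:,1]/c[:,2]+s['cy']]
def ray(s,px,state=None):
    T=camT(s,state);R=T[:3,:3];o=-R.T@T[:3,3]
    d=R.T@np.array([(px[0]-s['cx'])/s['fx'],(px[1]-s['cy'])/s['fy'],1]);return o,d/np.linalg.norm(d)
def onz(s,px,z,state=None):
    o,d=ray(s,px,state);return o+d*(z-o[2])/d[2]
def tri(rs):
    A=0;b=0
    for o,d in rs:
        M=np.eye(3)-np.outer(d,d);A=A+M;b=b+M@o
    p=np.linalg.solve(A,b);return p,[np.linalg.norm(np.cross(p-o,d)) for o,d in rs]
def gapR(yaw):
    y=np.array([-np.sin(yaw),np.cos(yaw),0]);h=np.array([np.cos(yaw),np.sin(yaw),0])
    c,s=np.cos(np.pi/6),.5
    x=c*h+[0,0,s]; z=np.array([0,0,c])-s*h
    return np.c_[x,y,z]
def inc(p0,R0,p1,R1):
    """dp (mm) and rotvec(deg) in tool axes from commanded pose"""
    return R0.T@(np.array(p1)-p0), Ro.from_matrix(R0.T@R1).as_rotvec(degrees=True)
def toolR(gR,phi=0):
    """tool z=-gap z, tool y = gap x turned by phi (ccw facing the face)"""
    B=np.c_[gR[:,1],gR[:,0],-gR[:,2]]
    return Ro.from_rotvec(phi*gR[:,2]).as_matrix()@B
E
python3 - <<'E'
from h import *
d=pickle.load(open('s0.pkl','rb'));t,s=d['top'],d['side']
np.set_printoptions(precision=2,suppress=True)
H,r=tri([ray(t,(292.75,190.75)),ray(s,(299.25,208.25))]);print('head',H,r)
L,r=tri([ray(t,(292,206.5)),ray(s,(286,219.5))]);print('low',L,r)
tip=onz(t,(344.5,186),11);end=onz(t,(390,192),12);print('gauge',tip,end,np.linalg.norm(tip-end),np.degrees(np.arctan2(*(tip-end)[1::-1])))
for c in [(434,27),(712,55),(695,297),(415,265)]: print('tray',onz(t,(325+(c[0]-400)/4,160+c[1]/4),14))
# yaw from face edges in top picture: upper face edge
for a,b in [((45,100),(340,70)),((40,130),(65,310)),((345,75),(370,270))]: print(onz(t,(213+a[0]/4,150+a[1]/4),110)-onz(t,(213+b[0]/4,150+b[1]/4),110))
for yaw in [.06,.1,.14]:
    g=gapR(yaw);gap=H-g@[27,-8,34];print(yaw,gap,'low pred',gap+g@[-27,0,11], g.T@(L-gap))
E
```

```text
head [534.56 -63.8  142.14] [np.float64(3.291225625562933), np.float64(3.2912256255628054)]
low [491.48 -63.17 108.4 ] [np.float64(2.8925353750313745), np.float64(2.892535375031242)]
gauge [ 567.27 -236.32   11.  ] [ 548.59 -382.69   12.  ] 147.55807122155173 82.72877400259229
tray [ 629.35 -200.92   14.  ]
tray [ 608.07 -425.48   14.  ]
tray [ 412.6  -407.37   14.  ]
tray [ 436.85 -184.21   14.  ]
[-24.53 221.95   0.  ]
[135.22  20.7    0.  ]
[147.57  18.58   0.  ]
0.06 [527.71 -56.2   99.19] low pred [498.87 -57.93  95.22] [-27.07  -4.79  26.26]
0.1 [527.41 -56.48  99.19] low pred [498.67 -59.36  95.22] [-26.93  -3.07  26.18]
0.14 [527.12 -56.77  99.19] low pred [498.52 -60.8   95.22] [-26.73  -1.36  26.06]
```

```bash
python3 - <<'E'
from h import *
np.set_printoptions(precision=2,suppress=True)
from plant import monitor
s=monitor.state();p0=np.array([144.18,608.123,256.304]);R0=Rrpy(s['tcp_rot'])
g=gapR(.12);gap=np.array([525,-57,112.])
R1=toolR(g);p1=gap+g@[0,-10,140]
print(p1,Ro.from_matrix(R1).as_euler('xyz'),inc(p0,R0,p1,R1))
# intermediate
for f in (.5,): print(Ro.from_matrix(R0).as_rotvec(), p0+f*(p1-p0))
E
```

```text
[456.7  -75.31 233.24] [2.62 0.   1.69] (array([-461.78, -592.84,   23.93]), array([-26.25, -18.2 ,  68.12]))
[-0.36 -3.12  0.  ] [300.44 266.41 244.77]
```

The manual's scale: shifts go in shares of 600 mm and turns go in shares of 90 degrees. Converting my numbers, -415 mm / 600 = -0.6917, -300 mm / 600 = -0.5, 47.7 degrees / 90 = 0.53.

>>> {"api": "play_rows", "payload": {"increments": [{"dp": [-0.0233,-0.03,0.0017],"delta_rot": [-0.0089,-0.0056,0.0222]},{"dp": [-0.0767,-0.0983,0.0033],"delta_rot": [-0.0289,-0.02,0.0756]},{"dp": [-0.1383,-0.1783,0.0067],"delta_rot": [-0.0522,-0.0367,0.1367]},{"dp": [-0.2,-0.2567,0.01],"delta_rot": [-0.0756,-0.0522,0.1967]},{"dp": [-0.2617,-0.3367,0.0133],"delta_rot": [-0.0989,-0.0689,0.2578]},{"dp": [-0.3233,-0.415,0.0167],"delta_rot": [-0.1222,-0.0844,0.3178]},{"dp": [-0.385,-0.4933,0.02],"delta_rot": [-0.1456,-0.1011,0.3778]},{"dp": [-0.4467,-0.5733,0.0233],"delta_rot": [-0.1689,-0.1178,0.4389]},{"dp": [-0.5,-0.6417,0.0267],"delta_rot": [-0.19,-0.1311,0.4922]},{"dp": [-0.5383,-0.6917,0.0283],"delta_rot": [-0.2044,-0.1411,0.53]}]}}

```text
clock: 1.4
tcp_pos: [363.0, 127.9, 239.0]
tcp_rot: [2.767, 0.067, 2.049]
ft_force: [0.4, 0.1, 0.7]
width: 0.999
finger_force: 0.0
```

```bash
cat > nxt.py <<'E'
from h import *
from plant import monitor
np.set_printoptions(precision=2,suppress=True)
E
python3 - <<'E'
from nxt import *
s=monitor.state();print({k:np.round(v,3).tolist() for k,v in s.items()})
p0=s['tcp_pos'];R0=Rrpy(s['tcp_rot'])
g=gapR(.12);gap=np.array([525,-57,112.])
print(inc(p0,R0,gap+g@[0,-10,140],toolR(g)))
E
```

```text
{'clock': 1.4, 'joints': [0.09, -0.908, 2.364, 0.083, 1.314, -0.407], 'joint_vel': [-0.963, -0.155, 0.112, 0.308, -0.106, -0.502], 'joint_efforts': [4.558, -4.241, -39.333, -0.052, -0.976, 0.392], 'tcp_pos': [362.976, 127.866, 238.96], 'tcp_rot': [2.767, 0.067, 2.049], 'ft_force': [0.361, 0.055, 0.689], 'moment': [-0.086, 0.145, 0.019], 'finger_force': 0.0, 'width': 0.999}
(array([-222.62,  -17.24,   15.55]), array([-7.75, -5.47, 20.17]))
```

```bash
cat >> h.py <<'E'
def cmd_load(): return pickle.load(open('cmd.pkl','rb'))
def cmd_apply(dp,rv):
    """record the last row of a played call"""
    p,R=cmd_load();p=p+R@np.array(dp,float);R=R@Ro.from_rotvec(rv,degrees=True).as_matrix()
    pickle.dump((p,R),open('cmd.pkl','wb'));return p,R
def cmd_inc(p1,R1):
    p,R=cmd_load();a,b=inc(p,R,p1,R1);print('dp',np.round(a,1),'rot',np.round(b,1),'|',np.round(np.linalg.norm(a),1),np.round(np.linalg.norm(b),1))
E
python3 - <<'E'
from nxt import *
s=pickle.load(open('s0.pkl','rb'))['state']
pickle.dump((np.array([144.18,608.123,256.304]),Rrpy([np.pi,0,2.909])),open('cmd.pkl','wb'))
print(cmd_apply([-323,-415,17],[-18.4,-12.7,47.7])[0])
g=gapR(.12);gap=np.array([525,-57,112.])
cmd_inc(gap+g@[0,-10,140],toolR(g))
E
```

```text
[362.82 129.85 239.3 ]
dp [-224.4  -19.    15.3] rot [-7.8 -5.6 20.4] | 225.7 22.5
```

To row units: -224.4 mm / 600 = -0.374, 15.3 mm / 600 = 0.0255, 20.4 degrees / 90 = 0.2267.

>>> {"api": "play_rows", "payload": {"increments": [{"dp": [-0.0533,-0.005,0.0033],"delta_rot": [-0.0122,-0.0089,0.0322]},{"dp": [-0.13,-0.011,0.0083],"delta_rot": [-0.03,-0.0211,0.0778]},{"dp": [-0.2083,-0.0175,0.0142],"delta_rot": [-0.0478,-0.0344,0.1267]},{"dp": [-0.28,-0.0237,0.0192],"delta_rot": [-0.0644,-0.0467,0.17]},{"dp": [-0.3383,-0.0287,0.023],"delta_rot": [-0.0778,-0.0556,0.2056]},{"dp": [-0.3667,-0.031,0.025],"delta_rot": [-0.0844,-0.0611,0.2222]},{"dp": [-0.374,-0.0317,0.0255],"delta_rot": [-0.0867,-0.0622,0.2267]},{"dp": [-0.374,-0.0317,0.0255],"delta_rot": [-0.0867,-0.0622,0.2267]},{"dp": [-0.374,-0.0317,0.0255],"delta_rot": [-0.0867,-0.0622,0.2267]},{"dp": [-0.374,-0.0317,0.0255],"delta_rot": [-0.0867,-0.0622,0.2267]}], "grip": 60}}

```text
clock: 2.65
tcp_pos: [456.5, -74.7, 233.5]
tcp_rot: [2.618, 0.001, 1.692]
ft_force: [1.3, 0.0, 0.3]
width: 0.698
finger_force: 0.0
```

```bash
python3 - <<'E'
from nxt import *
from plant import vision
cmd_apply([-224.4,-19,15.3],[-7.8,-5.6,20.4])
s=monitor.state();w=vision.snapshot('wrist');pickle.dump({'state':s,'w':w},open('s1.pkl','wb'))
p,R=cmd_load();print(s['tcp_pos']-p,s['tcp_rot'],s['joints'],s['clock'])
cv2.imwrite('pics/w1.png',cv2.resize(w['frame'],(800,600),interpolation=cv2.INTER_CUBIC))
E
```

```text
[-0.15  0.67  0.21] [2.62 0.   1.69] [-0.48 -0.7   2.29  0.32  1.12 -0.68] 2.65
```

View pics/w1.png

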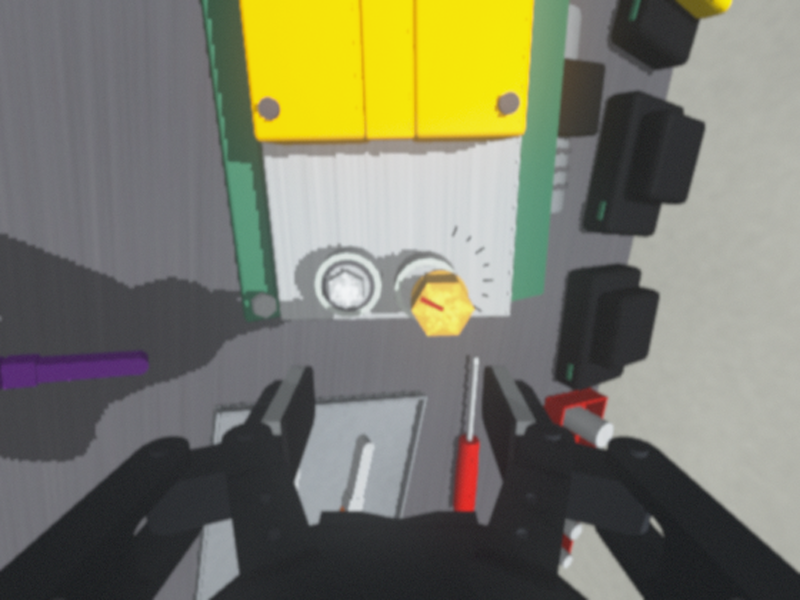

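The wrist view shows the brass head at (442,303), with its red line running up-left from the centre. The low roll is at (347,287), the guard's front edge at row ~138 and the face's open edge at row ~318. I'll enlarge it.

```bash
python3 - <<'E'
from nxt import *
w=pickle.load(open('s1.pkl','rb'))['w']['frame']
o=cv2.resize(w[85:235,165:375],None,fx=3.8,fy=3.8,interpolation=cv2.INTER_CUBIC)
cv2.imwrite('pics/w1c.png',o);print(o.shape)
E
```

```text
(570, 798, 3)
```

View pics/w1c.png

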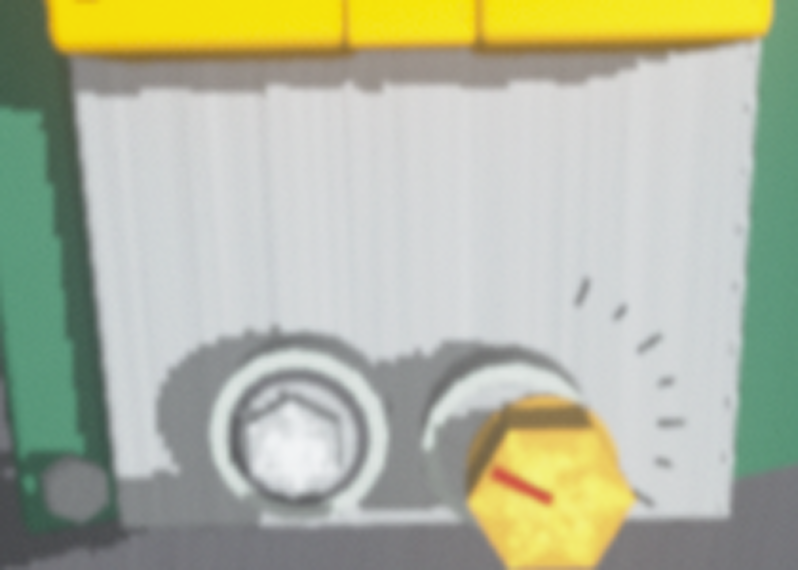

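The enlarged crop shows hex corners at (469,495), (508,425), (590,425), (635,497), (592,566) and (508,568), and the red line from (551,499) to (495,472). The low roll's rim runs from x=211 to 388 with its top at 347. The face edge runs from (260,523) to (730,517).

```bash
cat > fit.py <<'E'
from nxt import *
from scipy.optimize import least_squares
d=pickle.load(open('s1.pkl','rb'));w,s=d['w'],d['state']
c=lambda p:np.array(p,float)/3.8+[165,85]
corn=c([(635,497),(590,425),(508,425),(469,495),(508,568),(592,566)])
def f(q):
    gap=q[:3];g=gapR(q[3]);a=q[4]
    P=lambda v:proj(w,gap+np.atleast_2d(v)@g.T,s)
    th=a-np.radians(150)+np.radians(60)*np.arange(6)
    h=np.c_[27+17.32*np.cos(th),-8+17.32*np.sin(th),34+0*th]
    r=[(P(h)-corn).ravel()]
    rl=P([[-47,0,11],[-7,0,11],[-27,20,11]])
    o=c([(211,432),(388,432),(300,347)])
    r.append([rl[0,0]-o[0,0],rl[1,0]-o[1,0],rl[2,1]-o[2,1]])
    e=P([[-60,-35,-25],[60,-35,-25]]);m=c([(260,523),(730,517)])
    r.append([np.interp(x,e[:,0],e[:,1])-y for x,y in m])
    e=P([[-60,80,-25],[60,80,-25]]);m=c([(80,56),(750,41)])
    r.append([.5*(np.interp(x,e[:,0],e[:,1])-y) for x,y in m])
    r.append([(q[2]-112)/3])
    return np.concatenate(r)
r=least_squares(f,[525,-57,112,.12,2.59],x_scale=[1,1,1,.01,.01]);print(r.x,np.sqrt(np.mean(r.fun**2)));print(np.round(r.fun,1))
np.save('mach.npy',r.x)
E
python3 fit.py
```

```text
[521.96 -56.02 110.57   0.15   2.61] 0.609538384793596
[ 0.1 -0.5  1.4  0.   0.2  0.4 -0.7  0.8  0.1 -0.8 -0.2 -0.7 -0.9 -0.1
 -0.5  0.8 -0.   0.6  0.8 -0.5]
```

```bash
cat >> nxt.py <<'E'
M=np.load('mach.npy');gap=M[:3].copy();gap[2]=(M[2]+112)/2;g=gapR(M[3])
def G(x,y,z): return gap+g@np.array([x,y,z],float)
E
python3 - <<'E'
from nxt import *
ph=np.radians(29.5)
cmd_inc(G(27,-8,80),toolR(g,ph));cmd_inc(G(27,-8,43),toolR(g,ph))
E
```

```text
dp [ 2.9 24.4 59.3] rot [ -0.2   0.8 -30.9] | 64.2 30.9
dp [ 3.5 24.4 96.3] rot [ -0.2   0.8 -30.9] | 99.4 30.9
```

To row units: 96.3 mm / 600 = 0.1605, 24.4 mm / 600 = 0.0407, -30.9 degrees / 90 = -0.3433.

>>> {"api": "play_rows", "payload": {"increments": [{"dp": [0.0008,0.0067,0.0133],"delta_rot": [0,0.0011,-0.0556]},{"dp": [0.0023,0.02,0.0417],"delta_rot": [-0.0011,0.0044,-0.1556]},{"dp": [0.004,0.0333,0.0733],"delta_rot": [-0.0022,0.0078,-0.2667]},{"dp": [0.0047,0.04,0.0933],"delta_rot": [-0.0022,0.0089,-0.3333]},{"dp": [0.0048,0.0407,0.1033],"delta_rot": [-0.0022,0.0089,-0.3433]},{"dp": [0.0052,0.0407,0.1183],"delta_rot": [-0.0022,0.0089,-0.3433]},{"dp": [0.0055,0.0407,0.135],"delta_rot": [-0.0022,0.0089,-0.3433]},{"dp": [0.0057,0.0407,0.15],"delta_rot": [-0.0022,0.0089,-0.3433]},{"dp": [0.0058,0.0407,0.1583],"delta_rot": [-0.0022,0.0089,-0.3433]},{"dp": [0.0058,0.0407,0.1605],"delta_rot": [-0.0022,0.0089,-0.3433]}], "grip": 55}}

```text
clock: 3.95
tcp_pos: [524.8, -63.6, 161.6]
tcp_rot: [2.677, 0.248, 2.174]
ft_force: [0.2, 0.1, -0.1]
width: 0.642
finger_force: 0.0
```

```bash
python3 - <<'E'
from nxt import *
from plant import vision
cmd_apply([3.5,24.4,96.3],[-.2,.8,-30.9])
s=monitor.state();w=vision.snapshot('wrist');t=vision.snapshot('side')
p,R=cmd_load();print(s['tcp_pos']-p,s['ft_force'],s['joints'],s['clock'])
o=np.zeros((600,800,3),np.uint8)
o[:420,:560]=w['frame'];o[360:600,480:800]=cv2.resize(t['frame'][150:230,250:350][:, :],(320,240),interpolation=cv2.INTER_CUBIC)
cv2.imwrite('pics/w2.png',o)
E
```

```text
[-0.18 -0.   -0.48] [ 0.19  0.08 -0.11] [-0.39 -0.39  2.23  0.34  0.88 -1.21] 3.95
```

View pics/w2.png

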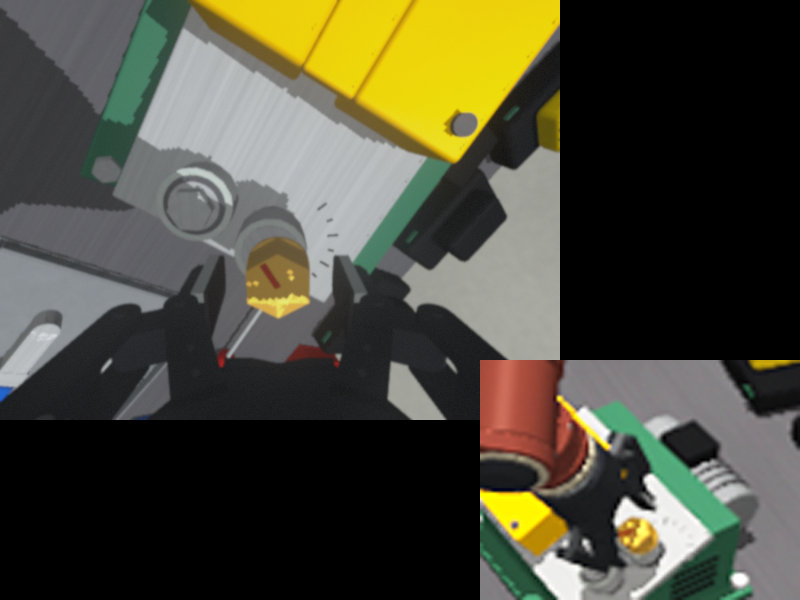

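The head's flats (columns 248 and 310) lie parallel to the pads and are centred between them (222 and 335). Closing now.

>>> {"api": "play_rows", "payload": {"increments": [{"dp": [0,0,0],"delta_rot": [0,0,0]},{"dp": [0,0,0],"delta_rot": [0,0,0]},{"dp": [0,0,0],"delta_rot": [0,0,0]},{"dp": [0,0,0],"delta_rot": [0,0,0]},{"dp": [0,0,0],"delta_rot": [0,0,0]},{"dp": [0,0,0],"delta_rot": [0,0,0]},{"dp": [0,0,0],"delta_rot": [0,0,0]},{"dp": [0,0,0],"delta_rot": [0,0,0]},{"dp": [0,0,0],"delta_rot": [0,0,0]},{"dp": [0,0,0],"delta_rot": [0,0,0]}], "grip": 20}}

```text
clock: 5.3
tcp_pos: [524.3, -64.3, 162.4]
tcp_rot: [2.679, 0.25, 2.176]
ft_force: [-7.7, -2.9, 4.0]
width: 0.337
finger_force: 59.5
```

To row units: 61 degrees / 90 = 0.6778.

>>> {"api": "play_rows", "payload": {"increments": [{"dp": [0,0,0],"delta_rot": [0,0,0.0444]},{"dp": [0,0,0],"delta_rot": [0,0,0.1333]},{"dp": [0,0,0],"delta_rot": [0,0,0.2222]},{"dp": [0,0,0],"delta_rot": [0,0,0.3111]},{"dp": [0,0,0],"delta_rot": [0,0,0.4]},{"dp": [0,0,0],"delta_rot": [0,0,0.4889]},{"dp": [0,0,0],"delta_rot": [0,0,0.5778]},{"dp": [0,0,0],"delta_rot": [0,0,0.6444]},{"dp": [0,0,0],"delta_rot": [0,0,0.6778]},{"dp": [0,0,0],"delta_rot": [0,0,0.6778]}]}}

```text
clock: 6.55
tcp_pos: [525.2, -64.2, 162.9]
tcp_rot: [2.683, -0.263, 1.231]
ft_force: [-3.1, -1.6, 3.3]
width: 0.335
finger_force: 59.2
```

```bash
python3 - <<'E'
from nxt import *
cmd_apply([0,0,0],[0,0,61])
s=monitor.state();p,R=cmd_load();print(s['tcp_pos']-p,s['ft_force'],s['moment'],s['joints'],s['clock'],s['finger_force'],s['width'])
print('orientation err deg',Ro.from_matrix(R.T@Rrpy(s['tcp_rot'])).as_rotvec(degrees=True))
# next: back out, then view pose
cmd_inc(G(27,-8,85),toolR(g,np.radians(-31.5)))
cmd_inc(G(0,-10,140),toolR(g))
E
```

```text
[ 0.16 -0.52  0.9 ] [-3.1  -1.59  3.32] [-0.22  0.47 -0.21] [-0.39 -0.4   2.22  0.34  0.88 -0.14] 6.55 59.20177148189396 0.33518523108699483
orientation err deg [-0.09 -0.03 -0.04]
dp [ -0.  -0. -42.] rot [-0.  0. -0.] | 42.0 0.1
dp [-15.9 -22.  -97. ] rot [ -0.    0.  -31.5] | 100.7 31.5
```

To row units: -97 mm / 600 = -0.1617, -15.9 mm / 600 = -0.0265, -31.5 degrees / 90 = -0.35.

>>> {"api": "play_rows", "payload": {"increments": [{"dp": [0,0,0],"delta_rot": [0,0,0]},{"dp": [0,0,0],"delta_rot": [0,0,0]},{"dp": [0,0,0],"delta_rot": [0,0,0]},{"dp": [0,0,-0.01],"delta_rot": [0,0,0]},{"dp": [0,0,-0.0333],"delta_rot": [0,0,0]},{"dp": [0,0,-0.0633],"delta_rot": [0,0,0]},{"dp": [-0.0067,-0.01,-0.0933],"delta_rot": [0,0,-0.1]},{"dp": [-0.0167,-0.0233,-0.1267],"delta_rot": [0,0,-0.2111]},{"dp": [-0.025,-0.0333,-0.1533],"delta_rot": [0,0,-0.3111]},{"dp": [-0.0265,-0.0367,-0.1617],"delta_rot": [0,0,-0.35]}], "grip": 50}}

```text
clock: 7.8
tcp_pos: [453.7, -76.8, 234.8]
tcp_rot: [2.616, 0.004, 1.72]
ft_force: [0.7, 0.3, -0.3]
width: 0.588
finger_force: 0.0
```

```bash
python3 - <<'E'
from nxt import *
from plant import vision
cmd_apply([-15.9,-22,-97],[0,0,-31.5])
s=monitor.state();w=vision.snapshot('wrist');pickle.dump({'state':s,'w':w},open('s2.pkl','wb'))
p,R=cmd_load();print(s['tcp_pos']-p,s['joint_vel'],s['clock'])
o=cv2.resize(w['frame'][85:235,165:375],None,fx=3.8,fy=3.8,interpolation=cv2.INTER_CUBIC)
# overlay prediction of upper roll rim for a=90deg at z=11
th=np.linspace(0,6.28,60)
for a,col in ((90,(0,255,0)),(75.5,(255,0,255)),(104.5,(255,0,255))):
    a=np.radians(a);P=np.array([G(27+8*np.cos(a)+20*np.cos(t),-8+8*np.sin(a)+20*np.sin(t),11) for t in th])
    q=(proj(w,P,s)-[165,85])*3.8
    if col[0]==0: cv2.polylines(o,[q.astype(np.int32)],True,col,1)
P=np.array([G(-27+20*np.cos(t),20*np.sin(t),11) for t in th]);cv2.polylines(o,[((proj(w,P,s)-[165,85])*3.8).astype(np.int32)],True,(255,0,0),1)
cv2.imwrite('pics/w3.png',o)
E
```

```text
[-0.51 -0.57  2.23] [-0.05 -0.12  0.04  0.01  0.11 -0.48] 7.8
```

View pics/w3.png

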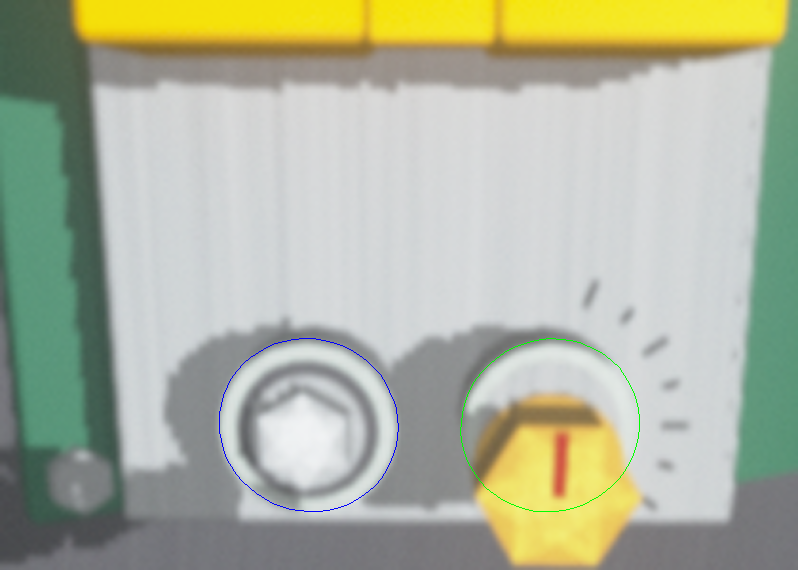

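The red line now points straight along +y and both roll rims match the 14 mm prediction, so the gap is set. Next, the gauge.

```bash
python3 - <<'E'
from nxt import *
cmd_inc([558,-309,150],Rrpy([np.pi,0,np.radians(82.7)]))
E
```

```text
dp [-245.5   18.   105.7] rot [29.8 -4.1 15.4] | 267.9 33.8
```

To row units: -245.5 mm / 600 = -0.4092, -235 mm / 600 = -0.3917, 29.8 degrees / 90 = 0.3311.

>>> {"api": "play_rows", "payload": {"increments": [{"dp": [-0.0333,0.0017,0.0067],"delta_rot": [0.0267,-0.0033,0.0133]},{"dp": [-0.1,0.0067,0.0333],"delta_rot": [0.0778,-0.0111,0.0411]},{"dp": [-0.1833,0.0133,0.0733],"delta_rot": [0.1444,-0.02,0.0778]},{"dp": [-0.2667,0.02,0.1133],"delta_rot": [0.2167,-0.03,0.1111]},{"dp": [-0.3417,0.025,0.1467],"delta_rot": [0.2778,-0.0389,0.1444]},{"dp": [-0.3917,0.0283,0.1683],"delta_rot": [0.3167,-0.0444,0.1633]},{"dp": [-0.4092,0.03,0.1762],"delta_rot": [0.3311,-0.0456,0.1711]},{"dp": [-0.4092,0.03,0.1762],"delta_rot": [0.3311,-0.0456,0.1711]},{"dp": [-0.4092,0.03,0.1762],"delta_rot": [0.3311,-0.0456,0.1711]},{"dp": [-0.4092,0.03,0.1762],"delta_rot": [0.3311,-0.0456,0.1711]}]}}

```text
clock: 9.1
tcp_pos: [557.5, -308.3, 150.9]
tcp_rot: [3.141, 0.0, 1.444]
ft_force: [-0.6, -0.3, -0.3]
width: 0.587
finger_force: 0.0
```

```bash
python3 - <<'E'
from nxt import *
from plant import vision
cmd_apply([-245.5,18,105.7],[29.8,-4.1,15.4])
s=monitor.state();w=vision.snapshot('wrist');pickle.dump({'state':s,'w':w},open('s3.pkl','wb'))
p,R=cmd_load();print(s['tcp_pos']-p,s['tcp_rot'],s['clock'])
cv2.imwrite('pics/w4.png',cv2.resize(w['frame'],(800,600),interpolation=cv2.INTER_CUBIC))
f=w['frame'].astype(int);m=((f[...,2]>180)&(f[...,1]>80)&(f[...,1]<170)&(f[...,0]<80)).astype(np.uint8)
n,l,st,ce=cv2.connectedComponentsWithStats(m);print(st[1:],ce[1:])
E
```

```text
[-0.47  0.69  0.91] [3.14 0.   1.44] 9.1
[] []
```

View pics/w4.png

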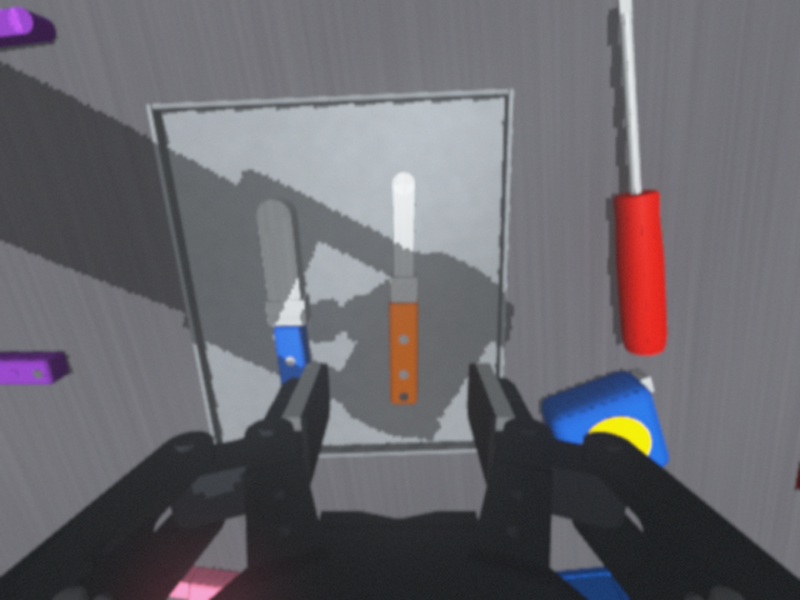

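```bash
python3 - <<'E'
from nxt import *
d=pickle.load(open('s3.pkl','rb'));w,s=d['w'],d['state']
k=560/800
tip=onz(w,(403*k,172*k),12,s);b=onz(w,(403.5*k,302*k),21,s);e=onz(w,(403*k,403*k),20,s)
print(tip,b,e,np.linalg.norm((tip-b)[:2]),np.linalg.norm((b-e)[:2]))
print([np.degrees(np.arctan2(*(u-v)[1::-1])) for u,v in ((tip,b),(b,e),(tip,e))])
ax=(tip-e)[:2];ax/=np.linalg.norm(ax);org=(tip[:2]-73*ax+b[:2]+3*ax+e[:2]+73*ax)/3
yaw=np.arctan2(ax[1],ax[0]);hc=org-38*ax;print('org',org,'hc',hc,yaw)
np.save('gauge.npy',[*org,yaw])
R=Rrpy([np.pi,0,yaw]);off=np.array([.5,-.7,-.9])*0
cmd_inc([*hc,31],R)
for c in [(152,104),(511,91),(500,448),(213,455)]: print('tray',onz(w,(c[0]*k,c[1]*k),14,s))
E
```

```text
[ 569.69 -235.78   12.  ] [ 560.69 -309.83   21.  ] [ 551.91 -378.36   20.  ] 74.59986788512462 69.08386744157238
[np.float64(83.07169902080769), np.float64(82.69672124289288), np.float64(82.89140783225956)]
org [ 560.88 -307.  ] hc [ 556.18 -344.7 ] 1.4467279882863449
dp [-35.6   2.8 119. ] rot [-0.  -0.  -0.2] | 124.3 0.2
tray [ 439.82 -183.77   14.  ]
tray [ 632.12 -201.82   14.  ]
tray [ 613.57 -425.28   14.  ]
tray [ 416.05 -405.52   14.  ]
```

To row units: 119 mm / 600 = 0.1983, -35.6 mm / 600 = -0.0593, -0.2 degrees / 90 = -0.0022.

>>> {"api": "play_rows", "payload": {"increments": [{"dp": [-0.0083,0.0007,0.0133],"delta_rot": [0,0,0]},{"dp": [-0.025,0.002,0.05],"delta_rot": [0,0,-0.0011]},{"dp": [-0.045,0.0037,0.1],"delta_rot": [0,0,-0.0022]},{"dp": [-0.0567,0.0045,0.1417],"delta_rot": [0,0,-0.0022]},{"dp": [-0.0593,0.0047,0.1667],"delta_rot": [0,0,-0.0022]},{"dp": [-0.0593,0.0047,0.185],"delta_rot": [0,0,-0.0022]},{"dp": [-0.0593,0.0047,0.195],"delta_rot": [0,0,-0.0022]},{"dp": [-0.0593,0.0047,0.1983],"delta_rot": [0,0,-0.0022]},{"dp": [-0.0593,0.0047,0.1983],"delta_rot": [0,0,-0.0022]},{"dp": [-0.0593,0.0047,0.1983],"delta_rot": [0,0,-0.0022]}]}}

```text
clock: 10.4
tcp_pos: [556.5, -345.0, 31.9]
tcp_rot: [3.141, 0.001, 1.447]
ft_force: [-0.4, -0.4, 0.2]
width: 0.582
finger_force: 0.0
```

>>> {"api": "play_rows", "payload": {"increments": [{"dp": [0,0,0],"delta_rot": [0,0,0]},{"dp": [0,0,0],"delta_rot": [0,0,0]},{"dp": [0,0,0],"delta_rot": [0,0,0]},{"dp": [0,0,0],"delta_rot": [0,0,0]},{"dp": [0,0,0],"delta_rot": [0,0,0]},{"dp": [0,0,0],"delta_rot": [0,0,0]},{"dp": [0,0,0],"delta_rot": [0,0,0]},{"dp": [0,0,0],"delta_rot": [0,0,0]},{"dp": [0,0,0],"delta_rot": [0,0,0]},{"dp": [0,0,0],"delta_rot": [0,0,0]}], "grip": 5}}

```text
clock: 11.65
tcp_pos: [556.4, -345.0, 31.6]
tcp_rot: [3.141, 0.0, 1.447]
ft_force: [-0.2, 0.8, 5.7]
width: 0.191
finger_force: 62.2
```

```bash
python3 - <<'E'
from nxt import *
p,R=cmd_apply([-35.6,2.8,119],[0,0,-.2])
s=monitor.state();print(s['tcp_pos'],s['tcp_pos']-p,s['ft_force'],s['width']*85.4,s['finger_force'],s['joints'])
# gauge in tool: z of handle centre = 12 world
R0=Rrpy(s['tcp_rot']);o=np.load('gauge.npy');hc=np.array([o[0]-38*np.cos(o[2]),o[1]-38*np.sin(o[2]),12])
print('hc in tool',R0.T@(hc-s['tcp_pos']))
# pre-insert: handle centre at gap frame (0,y,-?) blade centre height 8 -> z centre at 1 for handle
T=lambda y,lift:G(0,y,1+19+lift)
print('lift');cmd_inc(p+[0,0,150],R)
cmd_inc(T(-155,100),toolR(g));cmd_inc(T(-155,0),toolR(g)); print(T(-155,100),T(-155,0))
E
```

```text
[ 556.37 -345.01   31.6 ] [ 0.14 -0.32  0.57] [-0.22  0.77  5.73] 16.30847859709661 62.19175457954407 [-0.67  0.34  1.68 -0.    1.12 -0.54]
hc in tool [ 0.28 -0.23 19.6 ]
lift
dp [   0.    -0.1 -150. ] rot [0. 0. 0.] | 150.0 0.0
dp [ 116.8  -85.8 -184.1] rot [-29.8   4.1 -15.2] | 234.3 33.8
dp [130.3 -37.6 -97.6] rot [-29.8   4.1 -15.2] | 167.0 33.8
[ 485.58 -218.19  215.21] [ 535.03 -210.79  128.6 ]
```

To row units: 120.5 mm / 600 = 0.2008, -100 mm / 600 = -0.1667, -29.8 degrees / 90 = -0.3311.

>>> {"api": "play_rows", "payload": {"increments": [{"dp": [0,0,-0.0133],"delta_rot": [0,0,0]},{"dp": [0,0,-0.05],"delta_rot": [0,0,0]},{"dp": [0.0067,-0.0033,-0.1],"delta_rot": [-0.0111,0.0011,-0.0056]},{"dp": [0.0367,-0.0133,-0.1417],"delta_rot": [-0.0667,0.0089,-0.0333]},{"dp": [0.0833,-0.0267,-0.1633],"delta_rot": [-0.1556,0.0211,-0.0778]},{"dp": [0.1333,-0.0417,-0.1667],"delta_rot": [-0.2333,0.0322,-0.1222]},{"dp": [0.175,-0.0533,-0.165],"delta_rot": [-0.3,0.0411,-0.1556]},{"dp": [0.195,-0.0592,-0.1633],"delta_rot": [-0.3267,0.0444,-0.1667]},{"dp": [0.2008,-0.0608,-0.1627],"delta_rot": [-0.3311,0.0456,-0.1689]},{"dp": [0.2008,-0.0608,-0.1627],"delta_rot": [-0.3311,0.0456,-0.1689]}]}}

```text
clock: 12.9
tcp_pos: [535.0, -221.0, 129.5]
tcp_rot: [2.618, 0.0, 1.719]
ft_force: [0.6, 0.1, -1.7]
width: 0.193
finger_force: 61.5
```

```bash
python3 - <<'E'
from nxt import *
from plant import vision
p,R=cmd_apply([120.5,-36.5,-97.6],[-29.8,4.1,-15.2])
s=monitor.state();w=vision.snapshot('wrist');pickle.dump({'state':s,'w':w},open('s4.pkl','wb'))
R0=Rrpy(s['tcp_rot'])
print(s['tcp_pos']-p,g.T@(s['tcp_pos']-gap),s['clock'],s['ft_force'],s['joint_vel'],s['width']*85.4)
print(Ro.from_matrix(toolR(g).T@R0).as_rotvec(degrees=True))
o=cv2.resize(w['frame'][0:260,140:420],(646,600),interpolation=cv2.INTER_CUBIC);k=600/260
th=np.linspace(0,6.28,60)
for c in ((-27,0),(27,0)):
    P=np.array([G(c[0]+20*np.cos(t),c[1]+20*np.sin(t),11) for t in th]);cv2.polylines(o,[((proj(w,P,s)-[140,0])*k).astype(np.int32)],True,(255,0,0),1)
# blade predicted outline at top z=8 (gauge in tool: handle centre (0,0,19.6); blade top z 7 above -> 19.6-7)
B=np.array([[51,-6,12.6],[105,-6,12.6],[111,0,12.6],[105,6,12.6],[51,6,12.6]])
P=B@R0.T+s['tcp_pos'];cv2.polylines(o,[((proj(w,P,s)-[140,0])*k).astype(np.int32)],True,(0,255,0),1)
cv2.imwrite('pics/w5.png',o)
E
```

```text
[ 0.11 -0.39  0.86] [  -0.88 -165.1    21.55] 12.9 [ 0.6   0.07 -1.69] [-0.    0.01 -0.02  0.   -0.   -0.  ] 16.500622856547082
[ 0.01 -0.04  0.03]
```

View pics/w5.png

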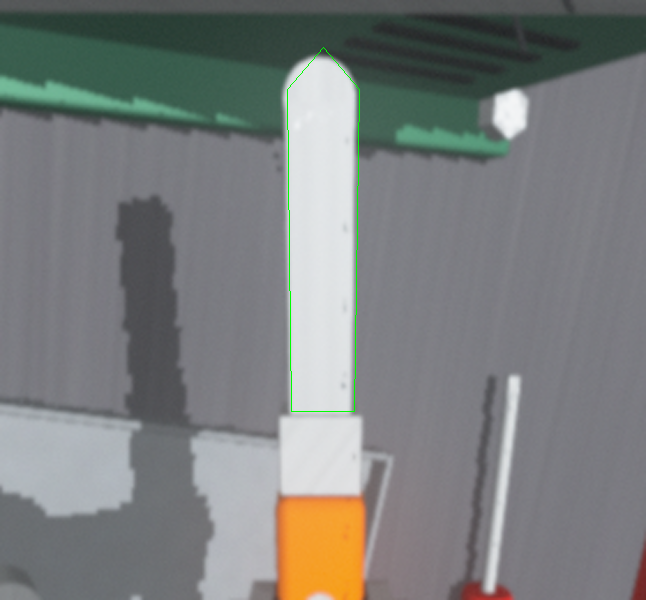

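The blade is straight in the grip: edges at columns 284–355 against 287–358 predicted, nose at row 57. The apparent tip sits about 1.3 mm low in gap x. I'll correct that while moving the nose to just before the rolls.

To row units: 46 mm / 600 = 0.0767, 1.3 mm / 600 = 0.0022.

>>> {"api": "play_rows", "payload": {"increments": [{"dp": [0.0033,0.001,0],"delta_rot": [0,0,0]},{"dp": [0.0133,0.0022,0],"delta_rot": [0,0,0]},{"dp": [0.0267,0.0022,0],"delta_rot": [0,0,0]},{"dp": [0.04,0.0022,0],"delta_rot": [0,0,0]},{"dp": [0.0533,0.0022,0],"delta_rot": [0,0,0]},{"dp": [0.065,0.0022,0],"delta_rot": [0,0,0]},{"dp": [0.0733,0.0022,0],"delta_rot": [0,0,0]},{"dp": [0.0767,0.0022,0],"delta_rot": [0,0,0]},{"dp": [0.0767,0.0022,0],"delta_rot": [0,0,0]},{"dp": [0.0767,0.0022,0],"delta_rot": [0,0,0]}]}}

```text
clock: 14.2
tcp_pos: [529.1, -175.2, 129.4]
tcp_rot: [2.618, -0.001, 1.718]
ft_force: [-0.2, -0.2, -2.0]
width: 0.187
finger_force: 61.5
```

```bash
cat > st.py <<'E'
import sys
from nxt import *
from plant import vision
if len(sys.argv)>1: cmd_apply(eval(sys.argv[1]),eval(sys.argv[2]))
p,R=cmd_load();s=monitor.state()
print('clk',s['clock'],'gap-frame tcp',g.T@(s['tcp_pos']-gap),'err',R.T@(s['tcp_pos']-p),'F gapaxes',g.T@s['ft_force'],'M',g.T@s['moment'],'w',s['width']*85.4)
E
python3 st.py '[46,1.3,0]' '[0,0,0]'; python3 - <<'E'
from nxt import *
from plant import vision
s=monitor.state();w=vision.snapshot('wrist');pickle.dump({'state':s,'w':w},open('s5.pkl','wb'))
R0=Rrpy(s['tcp_rot'])
o=cv2.resize(w['frame'][0:150,160:400],(800,500),interpolation=cv2.INTER_CUBIC);k=800/240
th=np.linspace(0,6.28,60)
for c in ((-27,0),(27,0)):
    P=np.array([G(c[0]+20*np.cos(t),c[1]+20*np.sin(t),11) for t in th]);cv2.polylines(o,[((proj(w,P,s)-[160,0])*k).astype(np.int32)],True,(255,0,0),1)
cv2.imwrite('pics/w6.png',o)
E
```

```text
clk 14.2 gap-frame tcp [  -0.1  -118.97   20.97] err [-0.27 -0.09 -0.13] F gapaxes [-1.16 -0.16 -1.59] M [-0.09  0.37  0.05] w 15.964323804905778
```

View pics/w6.png

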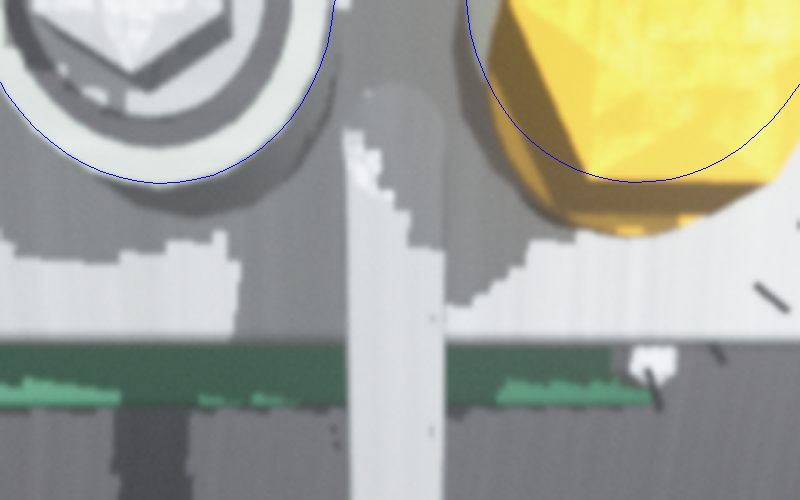

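The nose is centred at column 394 and tilted about 0.45° left. The roll edges are at 334 and 466 (middle 400), so the tip is ~0.7 mm off and a small turn fixes it. I'll insert in stages and watch the force.

To row units: 27 mm / 600 = 0.045, 24 mm / 600 = 0.04, 0.45 degrees / 90 = 0.005.

>>> {"api": "play_rows", "payload": {"increments": [{"dp": [0,0,0],"delta_rot": [0,0,0.005]},{"dp": [0.0017,-0.0002,0],"delta_rot": [0,0,0.005]},{"dp": [0.0067,-0.0002,0],"delta_rot": [0,0,0.005]},{"dp": [0.0133,-0.0002,0],"delta_rot": [0,0,0.005]},{"dp": [0.02,-0.0002,0],"delta_rot": [0,0,0.005]},{"dp": [0.0267,-0.0002,0],"delta_rot": [0,0,0.005]},{"dp": [0.0333,-0.0002,0],"delta_rot": [0,0,0.005]},{"dp": [0.04,-0.0002,0],"delta_rot": [0,0,0.005]},{"dp": [0.045,-0.0002,0],"delta_rot": [0,0,0.005]},{"dp": [0.045,-0.0002,0],"delta_rot": [0,0,0.005]}]}}

```text
clock: 15.5
tcp_pos: [525.0, -148.1, 129.3]
tcp_rot: [2.619, -0.005, 1.712]
ft_force: [0.7, 0.4, -1.3]
width: 0.19
finger_force: 61.5
```

```bash
python3 st.py '[27,-.1,0]' '[0,0,.45]'
```

```text
clk 15.5 gap-frame tcp [ -0.23 -91.51  20.91] err [ 0.19 -0.15 -0.06] F gapaxes [-0.03  0.27 -1.51] M [-0.02  0.4   0.01] w 16.208556796207255
```

To row units: 26 mm / 600 = 0.0433, 23 mm / 600 = 0.0383.

>>> {"api": "play_rows", "payload": {"increments": [{"dp": [0.0033,0,0],"delta_rot": [0,0,0]},{"dp": [0.0083,0,0],"delta_rot": [0,0,0]},{"dp": [0.0133,0,0],"delta_rot": [0,0,0]},{"dp": [0.0183,0,0],"delta_rot": [0,0,0]},{"dp": [0.0233,0,0],"delta_rot": [0,0,0]},{"dp": [0.0283,0,0],"delta_rot": [0,0,0]},{"dp": [0.0333,0,0],"delta_rot": [0,0,0]},{"dp": [0.0383,0,0],"delta_rot": [0,0,0]},{"dp": [0.0433,0,0],"delta_rot": [0,0,0]},{"dp": [0.0433,0,0],"delta_rot": [0,0,0]}]}}

```text
clock: 16.75
tcp_pos: [521.3, -122.3, 129.3]
tcp_rot: [2.619, -0.005, 1.712]
ft_force: [0.6, -0.2, -1.7]
width: 0.187
finger_force: 61.5
```

```bash
python3 st.py '[26,0,0]' '[0,0,0]'
```

```text
clk 16.75 gap-frame tcp [ -0.06 -65.5   20.88] err [ 0.2  -0.21 -0.03] F gapaxes [-0.35 -0.3  -1.8 ] M [-0.11  0.37  0.03] w 15.981093018256836
```

To row units: 5 mm / 600 = 0.0083, 1.8 mm / 600 = 0.003.

>>> {"api": "play_rows", "payload": {"increments": [{"dp": [0.001,0,0],"delta_rot": [0,0,0]},{"dp": [0.002,0,0],"delta_rot": [0,0,0]},{"dp": [0.003,0,0],"delta_rot": [0,0,0]},{"dp": [0.004,0,0],"delta_rot": [0,0,0]},{"dp": [0.005,0,0],"delta_rot": [0,0,0]},{"dp": [0.0058,0,0],"delta_rot": [0,0,0]},{"dp": [0.0067,0,0],"delta_rot": [0,0,0]},{"dp": [0.0075,0,0],"delta_rot": [0,0,0]},{"dp": [0.0083,0,0],"delta_rot": [0,0,0]},{"dp": [0.0083,0,0],"delta_rot": [0,0,0]}]}}

```text
clock: 18.0
tcp_pos: [520.6, -117.6, 129.4]
tcp_rot: [2.619, -0.005, 1.712]
ft_force: [0.3, -0.4, -1.8]
width: 0.191
finger_force: 61.5
```

```bash
python3 st.py '[5,0,0]' '[0,0,0]'
```

```text
clk 18.0 gap-frame tcp [  0.02 -60.72  20.92] err [-0.02 -0.17 -0.07] F gapaxes [-0.66 -0.42 -1.66] M [-0.09  0.43  0.1 ] w 16.289854982947695
```

To row units: 2.7 mm / 600 = 0.0045, 1.8 mm / 600 = 0.003.

>>> {"api": "play_rows", "payload": {"increments": [{"dp": [0.0005,0,0],"delta_rot": [0,0,0]},{"dp": [0.001,0,0],"delta_rot": [0,0,0]},{"dp": [0.0015,0,0],"delta_rot": [0,0,0]},{"dp": [0.002,0,0],"delta_rot": [0,0,0]},{"dp": [0.0025,0,0],"delta_rot": [0,0,0]},{"dp": [0.003,0,0],"delta_rot": [0,0,0]},{"dp": [0.0035,0,0],"delta_rot": [0,0,0]},{"dp": [0.004,0,0],"delta_rot": [0,0,0]},{"dp": [0.0045,0,0],"delta_rot": [0,0,0]},{"dp": [0.0045,0,0],"delta_rot": [0,0,0]}]}}

```text
clock: 19.25
tcp_pos: [520.3, -115.0, 129.5]
tcp_rot: [2.618, -0.005, 1.712]
ft_force: [-0.1, 0.3, -1.3]
width: 0.191
finger_force: 61.5
```

```bash
python3 st.py '[2.7,0,0]' '[0,0,0]'
```

```text
clk 19.25 gap-frame tcp [  0.08 -58.05  20.93] err [-0.05 -0.13 -0.08] F gapaxes [-0.72  0.27 -1.1 ] M [-0.06  0.43  0.04] w 16.298727817239953
```

To row units: 1.8 mm / 600 = 0.003, 1.6 mm / 600 = 0.0027.

>>> {"api": "play_rows", "payload": {"increments": [{"dp": [0.0003,0,0],"delta_rot": [0,0,0]},{"dp": [0.0007,0,0],"delta_rot": [0,0,0]},{"dp": [0.001,0,0],"delta_rot": [0,0,0]},{"dp": [0.0013,0,0],"delta_rot": [0,0,0]},{"dp": [0.0017,0,0],"delta_rot": [0,0,0]},{"dp": [0.002,0,0],"delta_rot": [0,0,0]},{"dp": [0.0023,0,0],"delta_rot": [0,0,0]},{"dp": [0.0027,0,0],"delta_rot": [0,0,0]},{"dp": [0.003,0,0],"delta_rot": [0,0,0]},{"dp": [0.003,0,0],"delta_rot": [0,0,0]}]}}

```text
clock: 20.5
tcp_pos: [519.9, -113.2, 129.3]
tcp_rot: [2.619, -0.005, 1.712]
ft_force: [-1.3, -0.6, -1.8]
width: 0.189
finger_force: 61.5
```

```bash
python3 st.py '[1.8,0,0]' '[0,0,0]'
```

```text
clk 20.5 gap-frame tcp [ -0.1  -56.24  20.87] err [-0.04 -0.33 -0.02] F gapaxes [-2.07 -0.42 -0.83] M [-0.2   0.67  0.21] w 16.170006482002623
```

To row units: 0.8 mm / 600 = 0.0013, 0.7 mm / 600 = 0.0012.

>>> {"api": "play_rows", "payload": {"increments": [{"dp": [0.0002,0,0],"delta_rot": [0,0,0]},{"dp": [0.0003,0,0],"delta_rot": [0,0,0]},{"dp": [0.0005,0,0],"delta_rot": [0,0,0]},{"dp": [0.0007,0,0],"delta_rot": [0,0,0]},{"dp": [0.0008,0,0],"delta_rot": [0,0,0]},{"dp": [0.001,0,0],"delta_rot": [0,0,0]},{"dp": [0.0012,0,0],"delta_rot": [0,0,0]},{"dp": [0.0013,0,0],"delta_rot": [0,0,0]},{"dp": [0.0013,0,0],"delta_rot": [0,0,0]},{"dp": [0.0013,0,0],"delta_rot": [0,0,0]}]}}

```text
clock: 21.75
tcp_pos: [519.8, -112.4, 129.4]
tcp_rot: [2.619, -0.004, 1.712]
ft_force: [-2.9, -3.1, -2.2]
width: 0.194
finger_force: 61.5
```

```bash
python3 st.py '[.8,0,0]' '[0,0,0]'
```

```text
clk 21.75 gap-frame tcp [ -0.   -55.49  20.89] err [-0.1  -0.24 -0.04] F gapaxes [-4.04 -2.65 -0.27] M [-0.53  1.    0.21] w 16.58712336096784
```

To row units: 0.7 mm / 600 = 0.0012, 0.6 mm / 600 = 0.001.

>>> {"api": "play_rows", "payload": {"increments": [{"dp": [0,-0.0003,0],"delta_rot": [0,0,0]},{"dp": [0.0002,-0.0007,0],"delta_rot": [0,0,0]},{"dp": [0.0003,-0.0007,0],"delta_rot": [0,0,0]},{"dp": [0.0005,-0.0007,0],"delta_rot": [0,0,0]},{"dp": [0.0007,-0.0007,0],"delta_rot": [0,0,0]},{"dp": [0.0008,-0.0007,0],"delta_rot": [0,0,0]},{"dp": [0.001,-0.0007,0],"delta_rot": [0,0,0]},{"dp": [0.0012,-0.0007,0],"delta_rot": [0,0,0]},{"dp": [0.0012,-0.0007,0],"delta_rot": [0,0,0]},{"dp": [0.0012,-0.0007,0],"delta_rot": [0,0,0]}]}}

```text
clock: 23.0
tcp_pos: [519.6, -111.9, 129.4]
tcp_rot: [2.618, -0.004, 1.712]
ft_force: [-1.3, -5.4, -3.5]
width: 0.189
finger_force: 61.4
```

```bash
python3 st.py '[.7,-.4,0]' '[0,0,0]'
```

```text
clk 23.0 gap-frame tcp [ -0.1  -54.94  21.03] err [-0.24  0.05 -0.18] F gapaxes [-3.54 -5.12 -1.99] M [-0.93  0.75  0.16] w 16.15460594980515
```

The stop is felt: 5.1 N along −y with the tip about 55 mm past the gap. Drawing out.

To row units: -110 mm / 600 = -0.1833, -104 mm / 600 = -0.1733.

>>> {"api": "play_rows", "payload": {"increments": [{"dp": [-0.0017,0,0],"delta_rot": [0,0,0]},{"dp": [-0.0067,0.0005,0],"delta_rot": [0,0,0]},{"dp": [-0.02,0.0005,0],"delta_rot": [0,0,0]},{"dp": [-0.0433,0.0005,0],"delta_rot": [0,0,0]},{"dp": [-0.0683,0.0005,0],"delta_rot": [0,0,0]},{"dp": [-0.0933,0.0005,0],"delta_rot": [0,0,0]},{"dp": [-0.1183,0.0005,0],"delta_rot": [0,0,0]},{"dp": [-0.1467,0.0005,0],"delta_rot": [0,0,0]},{"dp": [-0.1733,0.0005,0],"delta_rot": [0,0,0]},{"dp": [-0.1833,0.0005,0],"delta_rot": [0,0,0]}]}}

```text
clock: 24.25
tcp_pos: [535.4, -221.9, 129.0]
tcp_rot: [2.618, -0.005, 1.711]
ft_force: [0.0, -0.3, -2.1]
width: 0.192
finger_force: 61.4
```

```bash
python3 st.py '[-110,.3,0]' '[0,0,0]'; python3 - <<'E'
from nxt import *
R=Rrpy([np.pi,0,1.447])
cmd_inc([556.4,-345,90],R);cmd_inc([556.4,-345,32],R)
E
```

```text
clk 24.25 gap-frame tcp [  -0.93 -166.06   21.  ] err [-1.37 -0.1  -0.17] F gapaxes [-1.08 -0.34 -1.77] M [-0.04  0.47  0.06] w 16.371872776045127
dp [-126.4  -16.3   34.9] rot [29.8 -4.2 14.8] | 132.1 33.5
dp [-126.6  -45.2   85.1] rot [29.8 -4.2 14.8] | 159.1 33.5
```

To row units: -126.4 mm / 600 = -0.2107, -110 mm / 600 = -0.1833, 29.8 degrees / 90 = 0.3311.

>>> {"api": "play_rows", "payload": {"increments": [{"dp": [-0.0167,-0.0022,0.0033],"delta_rot": [0.0222,-0.0033,0.0111]},{"dp": [-0.0533,-0.0067,0.0133],"delta_rot": [0.0833,-0.0111,0.0411]},{"dp": [-0.1,-0.0128,0.0267],"delta_rot": [0.1556,-0.0222,0.0778]},{"dp": [-0.1467,-0.0188,0.04],"delta_rot": [0.23,-0.0322,0.1144]},{"dp": [-0.1833,-0.0233,0.05],"delta_rot": [0.2889,-0.0411,0.1433]},{"dp": [-0.205,-0.0265,0.0567],"delta_rot": [0.3222,-0.0456,0.16]},{"dp": [-0.2107,-0.0272,0.0582],"delta_rot": [0.3311,-0.0467,0.1644]},{"dp": [-0.2107,-0.0272,0.0582],"delta_rot": [0.3311,-0.0467,0.1644]},{"dp": [-0.2107,-0.0272,0.0582],"delta_rot": [0.3311,-0.0467,0.1644]},{"dp": [-0.2107,-0.0272,0.0582],"delta_rot": [0.3311,-0.0467,0.1644]}]}}

```text
clock: 25.5
tcp_pos: [555.9, -344.7, 90.2]
tcp_rot: [-3.141, -0.001, 1.447]
ft_force: [-0.5, 0.8, -1.8]
width: 0.191
finger_force: 61.4
```

To row units: 57.5 mm / 600 = 0.0958, 55 mm / 600 = 0.0917.

>>> {"api": "play_rows", "payload": {"increments": [{"dp": [0,0,0.0083],"delta_rot": [0,0,0]},{"dp": [0,0,0.0267],"delta_rot": [0,0,0]},{"dp": [0,0,0.0467],"delta_rot": [0,0,0]},{"dp": [0,0,0.0633],"delta_rot": [0,0,0]},{"dp": [0,0,0.0767],"delta_rot": [0,0,0]},{"dp": [0,0,0.085],"delta_rot": [0,0,0]},{"dp": [0,0,0.0917],"delta_rot": [0,0,0]},{"dp": [0,0,0.0958],"delta_rot": [0,0,0]},{"dp": [0,0,0.0958],"delta_rot": [0,0,0]},{"dp": [0,0,0.0958],"delta_rot": [0,0,0]}]}}

```text
clock: 26.75
tcp_pos: [556.3, -345.3, 32.8]
tcp_rot: [-3.141, -0.0, 1.446]
ft_force: [1.1, 0.7, -2.3]
width: 0.194
finger_force: 61.4
```

```bash
python3 - <<'E'
from nxt import *
cmd_apply([-126.4,-16.3,34.9],[29.8,-4.2,14.8]);p,R=cmd_apply([0,0,57.5],[0,0,0])
s=monitor.state();print(s['tcp_pos'],s['tcp_pos']-p,s['tcp_rot'],s['ft_force'],s['clock'])
E
```

```text
[ 556.35 -345.25   32.83] [-0.01 -0.24  0.37] [-3.14 -0.    1.45] [ 1.15  0.66 -2.26] 26.75
```

Still hanging about 1 mm above the floor. I'll lower it that last bit, release, then rise.

To row units: 1.1 mm / 600 = 0.0018, 0.8 mm / 600 = 0.0013.

>>> {"api": "play_rows", "payload": {"increments": [{"dp": [0,0,0.0007],"delta_rot": [0,0,0]},{"dp": [0,0,0.0013],"delta_rot": [0,0,0]},{"dp": [0,0,0.0018],"delta_rot": [0,0,0]},{"dp": [0,0,0.0018],"delta_rot": [0,0,0]},{"dp": [0,0,0.0018],"delta_rot": [0,0,0]},{"dp": [0,0,0.0018],"delta_rot": [0,0,0]},{"dp": [0,0,0.0018],"delta_rot": [0,0,0]},{"dp": [0,0,0.0018],"delta_rot": [0,0,0]},{"dp": [0,0,0.0018],"delta_rot": [0,0,0]},{"dp": [0,0,0.0018],"delta_rot": [0,0,0]}]}}

```text
clock: 28.0
tcp_pos: [556.3, -345.2, 31.6]
tcp_rot: [-3.141, -0.0, 1.446]
ft_force: [-1.1, 0.5, 2.8]
width: 0.189
finger_force: 61.9
```

To row units: -120 mm / 600 = -0.2, -112 mm / 600 = -0.1867.

>>> {"api": "play_rows", "payload": {"increments": [{"dp": [0,0,0],"delta_rot": [0,0,0]},{"dp": [0,0,0],"delta_rot": [0,0,0]},{"dp": [0,0,0],"delta_rot": [0,0,0]},{"dp": [0,0,0],"delta_rot": [0,0,0]},{"dp": [0,0,-0.01],"delta_rot": [0,0,0]},{"dp": [0,0,-0.04],"delta_rot": [0,0,0]},{"dp": [0.0167,0,-0.09],"delta_rot": [0,0,0]},{"dp": [0.0417,0,-0.15],"delta_rot": [0,0,0]},{"dp": [0.0583,0,-0.1867],"delta_rot": [0,0,0]},{"dp": [0.06,0,-0.2],"delta_rot": [0,0,0]}], "grip": 45}}

```text
clock: 29.25
tcp_pos: [561.7, -309.5, 154.1]
tcp_rot: [3.139, 0.001, 1.447]
ft_force: [-0.4, -0.2, -0.1]
width: 0.527
finger_force: 0.0
```

```bash
python3 - <<'E'
from nxt import *
from plant import vision
cmd_apply([0,0,1.1],[0,0,0]);cmd_apply([36,0,-120],[0,0,0])
s=monitor.state();w=vision.snapshot('wrist')['frame'];a=pickle.load(open('s3.pkl','rb'))['w']['frame']
print(s['clock'],s['ft_force'],s['width'],s['tcp_pos'])
def org(f):
    h=cv2.cvtColor(f,cv2.COLOR_BGR2HSV)
    m=cv2.inRange(h,(5,150,80),(18,255,255)); n,l,st,ce=cv2.connectedComponentsWithStats(m); i=1+np.argmax(st[1:,4]); return st[i],ce[i]
print('before',org(a),'now',org(w))
E
```

```text
29.25 [-0.41 -0.21 -0.1 ] 0.5265840812236245 [ 561.67 -309.5   154.08]
before (array([ 273,  213,   19,   69, 1123], dtype=int32), array([282.26, 245.19])) now (array([ 268,  211,   19,   69, 1082], dtype=int32), array([276.79, 243.22]))
```

```bash
python3 -c "
from plant import ticket
print(ticket.job_done())"
```

```text
the job is handed in; nothing more can be done
None
```

I handed the job in at about 29 s; the system gave no verdict. The bolt was turned to about a 14 mm gap, the 12 mm blade slid through and its step stopped at about 5 N, and the orange gauge was released back in its place in the tray.

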